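Slide a badge frame along the jig rail into its corner pocket

TASK

Get the purple badge frame ready for soldering: with a fingertip, push it flat against the long yellow rail of the jig while it is still well clear of the pocket, then keep it against the rail and slide it along until it sits fully home in the corner pocket at the rail's end. It must stay flat on the jig plate the whole time - do not pick it up - and the bottle, spool and parcel are to be left alone. Finish clear of everything.

Things in the scene. Friction and masses are not known exactly. Their poses are not given: they have to be found in the camera images.
- jig: Soldering jig fixed on the thin black mat: aluminium plate 190 x 320 x 6 mm with three yellow bars standing 12 mm above it. Origin on the underside; the plate spans x -100 to +90, y -160 to +160 mm; its top is z = 6 mm. Its x points roughly away from the robot, its y roughly to the robot's left, turned by up to 0.4 rad. It cannot move.
- rail (a point): Point on the long yellow rail's face, at the middle of its length, at the height of the plate's top: (65, 0, 6) mm in the jig's frame, with the jig's axes. The rail runs along the jig's y over the whole plate; the bar, 14 mm thick, lies on the +x side of this face, so the frame is pushed to +x against it.
- pocket (a point): Where the frame's origin lies when fully home in the corner, touching rail and end stop: (33, 113, 6) mm in the jig's frame, with the jig's axes. The end stop's face is the plane y = 145 mm. A cheek bar along y from 90 to 145 mm, x -15 to -2.5 mm, closes the third side: pocket 67.5 mm wide, open only to -y, so the frame slides in only along the rail.
- frame: Loose square purple plastic frame with gold dots, 64 x 64 x 14 mm, 40 to 85 g, flat on the plate, slides freely. A 48 x 48 mm window goes right through (walls 8 mm): shut fingertips fit in and can push a wall from inside. Origin: centre of the underside, x, y square to the sides. Starts 53 to 88 mm off the rail, turned up to 0.4 rad, y -110 to -20 mm in the jig's frame (under 45 is well clear).
- flux: Bystander: amber flux bottle with a green cap, 38 mm across, 68 mm high, standing on the mat; origin at the centre of its underside.
- spool: Bystander: blue solder spool, 52 mm across, 33 mm high, standing on the mat; origin at the centre of its underside.
- parcel: Bystander: brown cardboard parcel, 50 x 80 x 40 mm (its x, y, z), lying on the mat; origin at the centre of its underside. The three bystanders stand, in any order, beyond the two y ends of the jig plate and off its -x edge, clear of the plate.
Mind the look-alikes: they are no part of the job. Of the things like the frame, leave any that is orange or turquoise; of the rest the smaller one is meant.

How it is judged:
By the outcome, as a careful person would: the job done as asked, in the order asked, and still so for the second after the job is handed in, with the robot touching nothing.
It also fails if it takes over 42 s, if anything falls off the work surface, if the arm or the gripper's body presses on something with over 40 N, if the wrist force passes 120 N, or if a joint passes its speed limit or range.

ROBOT

A 6-joint arm with a two-finger parallel gripper is mounted at the origin on the work surface. World frame = base frame: x ahead of the robot, y to its left, z up, the work surface at z = 0. Lengths are in m, angles in rad, forces in N, time in s.
With the tool pointing down it reaches from about 0.225 to 0.875 m from the base axis. Payload 3.4 kg.
Tool frame: the origin (TCP) lies at the very end of the fingers, on their centre line; the grasp point (between the pads) lies 19 mm behind it; z points along the fingers, x is the direction in which the jaws open and shut, and the axes are right-handed (so a half turn about z gives the same grasp; the last joint's range is limited). The gripper opens to 85 mm and grips with 20 to 120 N. Pads are 22 mm wide; open, the fingers measure 114 mm over their backs; the gripper's body (76 mm by 85 mm) begins 54 mm behind the grasp point. The pads swing forward as they close: fully open they stand 13 mm farther back than shut.
Start: joints at [1.008, 0.276, 1.505, -0, 1.361, -0.121], TCP at [0.246, 0.52, 0.231] pointing down, gripper open.
Joint ranges: [-2.89, 2.89], [-0.75, 2.08], [0.22, 2.7], [-1.18, 4.32], [0.11, 2.71], [-2.7, 2.7]. Speed limits (rad/s): [2.57, 2.57, 3.14, 3.14, 3.14, 3.14].

INTERFACE

Orientations are given as a unit quaternion [w, x, y, z].
In Python, from rig import manip gives the robot as it stands.
- The arm moves only by the tool send_rows, never from a script. Its argument "increments" is a list of rows, each a list of 5 numbers: the opening, from 0 (shut) to 1 (fully open), then the shift along the tool's x, y, z in m, then the turn about the tool's z in rad. A call has 1 to 8 rows; each row shifts and turns the commanded pose from where the row before left it, along the tool's axes as they then stand; what a row does not reach is not made up. A row lasts 1/8 s, in which the tool goes at most 62.5 mm and 10.7 degrees, less where a joint would pass 70% of its speed; a pose out of reach is approached as far as the arm can. A call is refused whole if a number of a shift passes 0.0625 or a number of a turn 0.188, either way. A call with a gripper value outside its range is refused whole. The fingers move at their own pace and stop on an object; "squeeze" is the grip in N (left out, the last holds). Time passes only in rows, so rows that do not move let the fingers close. It gives the time, the measured TCP pose, the force and the opening at its end, in the units of the state.
- manip.get_state(): the state, without advancing time (a new reading comes with each control period).
- manip.get_image(name): name is "side" or "top"; returns the picture (400x640x3 uint8, red, green, blue); there is no depth.
- manip.calibration(name): a dict with "fx", "fy", "cx", "cy" (pixels), "camera_from_world" (4x4, takes a point from world to camera coordinates). Camera axes: x right, y up, looking along -z (the intrinsics and any distortion apply to the point x, -y, -z); pixel columns grow to the right and rows downward; lengths in m; the calibration is good to about 2 mm. A picture is of the moment at which its call begins. calibration takes no time and is no camera call.
- manip.sign_off(): hands the job in, once; it reports no verdict.
The state is a dict: "clock": time; "qpos": joint angles; "qd": joint speeds; "effort": joint torques, N m; "position": TCP position; "ee_rot": TCP orientation; "contact_force": force on the tool from outside, world axes, zero at the start; "moment": the same for the moment, N m; "width": finger opening in m.
Only numpy, scipy, OpenCV 4.12 (cv2) and the standard library are available. Lean on these libraries where they do the work, as an engineer would, in place of code of your own. Each camera call takes 0.05 s, during which the arm holds its last target.

## Working session

There is one attempt and no reset: what is moved stays moved. The work goes in short steps, Python scripts to look and compute and a tool call to move; the robot and the scene stay as the last step left them, time stands still between calls to the robot, and variables do not carry over. Pictures are saved under pics/ and viewed, and the job is handed in when it is done.

Besides the shell and the picture viewer there is one more tool, called after "Request:" by a JSON object that holds its "name" and its "arguments", one argument or row to a line. send_rows: Moves the arm, as the interface text tells. Its arguments: {"type":"object","properties":{"increments":{"type":"array","items":{"type":"array","items":{"type":"number"}}},"squeeze":{"type":"number"}},"required":["increments"]}

```bash
mkdir -p pics; ls; python3 - <<'E'
from rig import manip
import cv2
for n in("top","side"):
    im=manip.get_image(n); cv2.imwrite(f"pics/{n}0.png",im[:,:,::-1]); c=manip.calibration(n); print(n,c)
print(manip.get_state())
E
```

```text
pics
top {'fx': 422.3663492347177, 'fy': 422.3663492347177, 'cx': 315.5012660606507, 'cy': 195.410687573514, 'camera_from_world': array([[-2.83800097e-02, -9.99597192e-01, -1.68785672e-04,
         5.37521253e-03],
       [ 9.92619878e-01, -2.82018287e-02,  1.17942506e-01,
        -5.42843903e-01],
       [-1.17899758e-01,  3.17966945e-03,  9.93020411e-01,
        -9.64228786e-01],
       [ 0.00000000e+00,  0.00000000e+00,  0.00000000e+00,
         1.00000000e+00]])}
side {'fx': 492.01053047255886, 'fy': 492.01053047255886, 'cx': 319.47666506891125, 'cy': 209.82649286108818, 'camera_from_world': array([[ 0.91707056, -0.39846729, -0.01433194, -0.48158712],
       [ 0.31735346,  0.70768301,  0.63124602, -0.2147132 ],
       [-0.24138842, -0.58344543,  0.77545023, -1.09326003],
       [ 0.        ,  0.        ,  0.        ,  1.        ]])}
{'clock': 0.1, 'qpos': array([ 1.00800492e+00,  2.76523854e-01,  1.50597377e+00, -8.85706429e-06,
        1.36068115e+00, -1.20999270e-01]), 'qd': array([-0.00023211, -0.00236779, -0.00207169,  0.00067407, -0.0006231 ,
       -0.00140263]), 'effort': array([ 2.88052877e-03, -4.17698479e+01, -2.46405530e+01, -1.79201024e-04,
        5.76845807e-03, -1.88071681e-05]), 'position': array([0.24561377, 0.51940737, 0.23054376]), 'ee_rot': array([ 3.44218254e-04,  8.44854321e-01,  5.34995839e-01, -7.14476457e-04]), 'contact_force': array([ 0.36248103, -1.02652062,  0.74534248]), 'moment': array([ 0.01331324,  0.06539397, -0.02666258]), 'width': 0.08509654672239542}
```

View pics/top0.png

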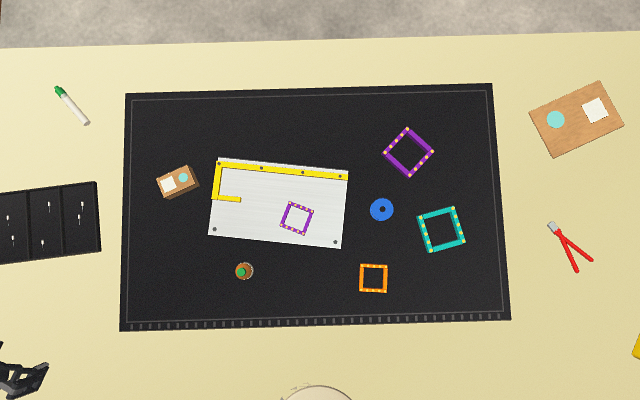

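View pics/side0.png

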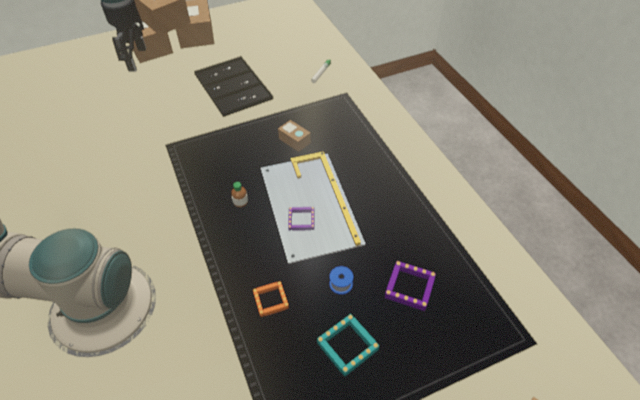

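Candidates in the top view are the small purple frame at (297,218) on the plate, a larger purple one at (408,152), an orange one at (373,278) and a turquoise one at (441,229). The small purple one fits: it is neither orange nor turquoise, it is the smaller of the two purples, and it lies on the jig. I'll confirm it in an enlarged crop.

```bash
python3 - <<'E'
import cv2
im=cv2.imread("pics/top0.png"); c=im[145:265,195:355]; cv2.imwrite("pics/crop0.png",cv2.resize(c,None,fx=5,fy=5,interpolation=cv2.INTER_CUBIC))
E
```

```text
(no output)
```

View pics/crop0.png

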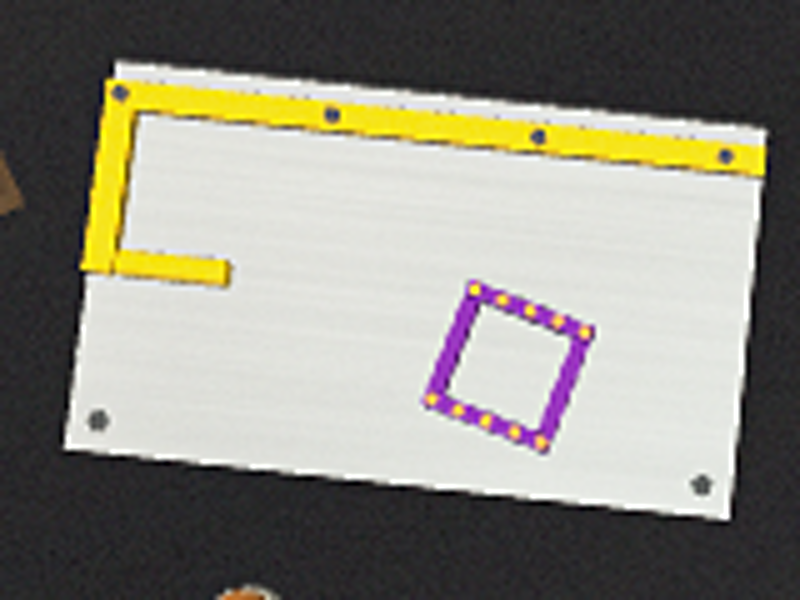

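The crop confirms the target: the small purple frame with gold dots, centred at about (508,367) in the crop, lies on the jig plate. Next I'll fit the jig and frame poses.

```bash
cat > h.py <<'E'
import numpy as np, cv2
from scipy.optimize import least_squares, minimize
from rig import manip
MAT=0.002
C={n:manip.calibration(n) for n in("top","side")}
def proj(n,P):
    c=C[n];P=np.atleast_2d(P);T=c["camera_from_world"];q=P@T[:3,:3].T+T[:3,3]
    return np.c_[c["fx"]*q[:,0]/-q[:,2]+c["cx"], c["fy"]*-q[:,1]/-q[:,2]+c["cy"]]
def w(p,L,z0=MAT):
    L=np.atleast_2d(L)/1000.;c,s=np.cos(p[2]),np.sin(p[2])
    return np.c_[p[0]+c*L[:,0]-s*L[:,1],p[1]+s*L[:,0]+c*L[:,1],L[:,2]+z0]
def purple(im):
    h=cv2.cvtColor(im,cv2.COLOR_BGR2HSV); return cv2.inRange(h,(130,70,60),(160,255,255))
BOX=np.array([(sx*32,sy*32,z) for sx in(-1,1) for sy in(-1,1) for z in(0,14)],float)
def fitframe(ims,p0,z0=MAT+.006,win=45):
    data=[]
    for n,im in ims.items():
        u=proj(n,[p0[0],p0[1],z0+.007])[0].round().astype(int);x0,y0=u-win
        x0=max(x0,0);y0=max(y0,0)
        c=cv2.resize(im[y0:y0+2*win,x0:x0+2*win],None,fx=4,fy=4,interpolation=cv2.INTER_CUBIC)
        m=purple(c);m=cv2.morphologyEx(m,cv2.MORPH_OPEN,np.ones((3,3)))
        pts=cv2.findNonZero(m)
        M=np.zeros_like(m);cv2.fillConvexPoly(M,cv2.convexHull(pts),255);data.append((n,x0,y0,M.astype(float)/255))
    def cost(p):
        s=0
        for n,x0,y0,M in data:
            v=(proj(n,w(p,BOX,z0))-[x0,y0]+.5)*4-.5
            h=cv2.convexHull(v.astype(np.float32)).reshape(-1,2)
            R=np.zeros(M.shape,np.uint8);cv2.fillConvexPoly(R,np.round(h*256).astype(np.int32),255,cv2.LINE_AA,8)
            s+=np.abs(R/255.-M).sum()/M.sum()
        return s/len(data)
    r=minimize(cost,p0,method="Nelder-Mead",options=dict(initial_simplex=np.array(p0)+np.array([[0,0,0],[.004,0,0],[0,.004,0],[0,0,.08]]),xatol=1e-5,fatol=1e-5))
    return r.x,r.fun
def rel(j,f):
    d=np.array(f[:2])-j[:2];c,s=np.cos(j[2]),np.sin(j[2])
    return np.array([(c*d[0]+s*d[1])*1e3,(-s*d[0]+c*d[1])*1e3,f[2]-j[2]])
E
python3 - <<'E'
from h import *
L=np.array([(90,160,6),(90,-160,6),(-100,-160,6),(-100,160,6),(65,145,18),(65,-160,18)],float)
cr=np.array([(115,62),(767,129),(730,521),(65,450),(135,112),(764,177)],float)
px=np.array([195,145])+(cr+.5)/5-.5
side0=None
for mat in(0.,.002,.004):
    r=least_squares(lambda p:(proj("top",w(p,L,mat))-px).ravel(),[.47,.03,-.1])
    print(mat,r.x,np.round(r.fun.reshape(-1,2),2).tolist())
    print(np.round(proj("side",w(r.x,L,mat)),1).tolist())
    if mat==.002: np.save("jig.npy",r.x); j=r.x
ims={n:cv2.imread(f"pics/{n}0.png") for n in("top","side")}
g=w(j,[(-20,-50,0)])[0]
for k in(["top"],["side"],["top","side"]):
    f,c=fitframe({n:ims[n] for n in k},[g[0],g[1],j[2]-.26]);print(k,f,c,rel(j,f))
s=ims["side"][140:270,245:375];cv2.imwrite("pics/scrop0.png",cv2.resize(s,None,fx=4,fy=4,interpolation=cv2.INTER_CUBIC))
E
```

```text
0.0 [ 0.53656377  0.07935607 -0.1322802 ] [[0.27, 0.17], [0.02, 0.14], [-0.12, -0.15], [-0.11, 0.09], [-0.07, -0.1], [0.02, -0.14]]
[[327.2, 154.7], [364.9, 244.6], [288.0, 263.5], [260.5, 168.8], [320.0, 157.0], [355.3, 244.1]]
0.002 [ 0.53631998  0.07919671 -0.13229439] [[0.14, 0.1], [0.15, 0.09], [-0.0, -0.04], [-0.26, 0.16], [-0.18, -0.16], [0.15, -0.17]]
[[327.1, 154.2], [364.9, 244.2], [287.9, 263.1], [260.4, 168.3], [319.9, 156.6], [355.2, 243.7]]
0.004 [ 0.53607624  0.07903736 -0.13230864] [[0.02, 0.02], [0.29, 0.04], [0.12, 0.07], [-0.41, 0.24], [-0.3, -0.21], [0.28, -0.2]]
[[327.0, 153.8], [364.9, 243.8], [287.8, 262.8], [260.2, 167.9], [319.8, 156.1], [355.2, 243.3]]
['top'] [ 0.49245677  0.03733526 -0.39627228] 0.025554310250599947 [-37.95803771 -47.28160431  -0.2639779 ]
['side'] [ 0.4942409   0.04525333 -0.34486445] 0.241031209312268 [-37.23396037 -39.19738904  -0.21257006]
['top', 'side'] [ 0.49250065  0.03737615 -0.39151133] 0.14193787973885982 [-37.91993145 -47.23528571  -0.25921694]
```

View pics/scrop0.png

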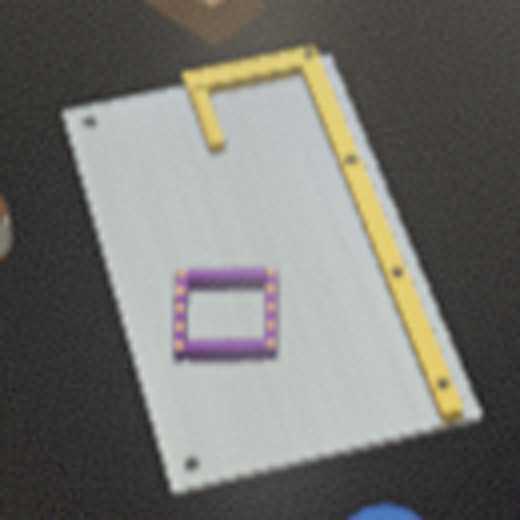

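Request:
{"name": "send_rows", "arguments": {
  "increments": [
    [0,0,0,0,-0.155],
    [0,0,0,0,-0.155],
    [0,-0.037,0.0257,0,0],
    [0,-0.037,0.0257,0,0],
    [0,-0.037,0.0257,0,0],
    [0,-0.037,0.0257,0,0],
    [0,-0.037,0.0257,0,0],
    [0,-0.037,0.0257,0,0]
  ],
  "squeeze": 40
}}

```text
clock: 1.1
position: [0.3698, 0.278, 0.2311]
ee_rot: [-0.0, 0.752, 0.659, -0.0]
contact_force: [1.0, 0.5, -0.0]
width: 0.0003
```

Request:
{"name": "send_rows", "arguments": {
  "increments": [
    [0,-0.037,0.0257,0.01,0],
    [0,-0.037,0.0257,0.01,0],
    [0,-0.037,0.0257,0.01,0],
    [0,-0.037,0.0257,0.01,0],
    [0,-0.037,0.0257,0.01,0],
    [0,-0.037,0.0257,0.01,0],
    [0,0,0,0,0],
    [0,0,0,0,0]
  ]
}}

```text
clock: 2.1
position: [0.4926, 0.0394, 0.171]
ee_rot: [-0.001, 0.752, 0.659, -0.0]
contact_force: [0.6, 0.8, 0.1]
width: -0.0003
```

```bash
cat >> h.py <<'E'
def tool():
    s=manip.get_state();q=s["ee_rot"];yaw=np.arctan2(2*(q[1]*q[2]+q[0]*q[3]),q[0]**2+q[1]**2-q[2]**2-q[3]**2)
    return s,s["position"],yaw
def report(j,goal=None):
    s,p,y=tool();t=rel(j,[p[0],p[1],y-np.pi/2]);c,sn=np.cos(y),np.sin(y)
    print("t",s["clock"],"tcp jig",t.round(4),"z",p[2].round(4),"F jig",np.round(rel([0,0,j[2]],[*s["contact_force"][:2],0])[:2]/1e3,1),"Fz",s["contact_force"][2].round(1),"w",s["width"].round(4))
    if goal is not None:
        d=w(j,[(goal[0],goal[1],0)])[0][:2]-p[:2];print("dx,dy tool",(c*d[0]+sn*d[1]).round(4),(sn*d[0]-c*d[1]).round(4))
E
python3 - <<'E'
from h import *
j=np.load("jig.npy");report(j,(-37.9,-47.2))
im=manip.get_image("side");cv2.imwrite("pics/s1.png",im[:,:,::-1])
im=manip.get_image("top");cv2.imwrite("pics/t1.png",im[:,:,::-1])
E
```

```text
Traceback (most recent call last):
  File "h.py", line 42, in report
    print("t",s["clock"],"tcp jig",t.round(4),"z",p[2].round(4),"F jig",np.round(rel([0,0,j[2]],[*s["contact_force"][:2],0])[:2]/1e3,1),"Fz",s["contact_force"][2].round(1),"w",s["width"].round(4))
                                                                                                                                                                                ^^^^^^^^^^^^^^^^
AttributeError: 'float' object has no attribute 'round'
```

```bash
sed -i 's/s\["width"\].round(4)/round(float(s["width"]),4)/' h.py
python3 - <<'E'
from h import *
j=np.load("jig.npy");report(j,(-37.9,-47.2))
im=manip.get_image("side");cv2.imwrite("pics/s1.png",im[:,:,::-1])
E
```

```text
t 2.1 tcp jig [-3.80697e+01 -4.51763e+01 -2.00000e-04] z 0.171 F jig [0.4 0.9] Fz 0.1 w -0.0003
dx,dy tool -0.002 0.0002
```

View pics/s1.png

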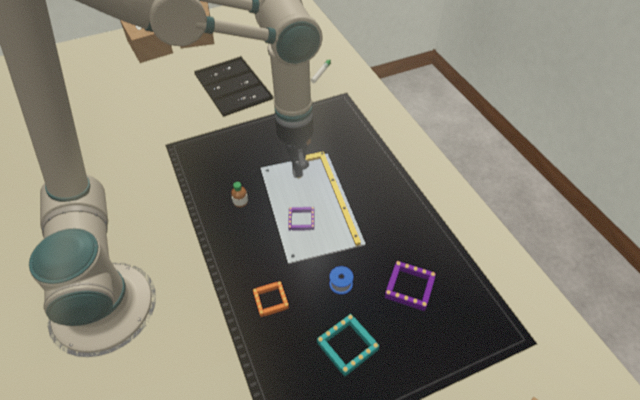

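The side view shows the shut fingertip at (297,172), still well above the plate, and the frame undisturbed at (301,218). I'll lower to just above the frame and check.

Request:
{"name": "send_rows", "arguments": {
  "increments": [
    [0,-0.002,0,0.034,0],
    [0,0,0,0.034,0],
    [0,0,0,0.034,0],
    [0,0,0,0.034,0],
    [0,0,0,0,0],
    [0,0,0,0,0]
  ]
}}

```text
clock: 2.9
position: [0.4937, 0.0379, 0.0365]
ee_rot: [0.001, 0.752, 0.659, 0.001]
contact_force: [0.6, -0.1, 0.5]
width: -0.0001
```

```bash
python3 - <<'E'
from h import *
j=np.load("jig.npy");report(j,(-37.9,-47.2))
im=manip.get_image("side");cv2.imwrite("pics/s2.png",im[:,:,::-1]);s=im[140:270,245:375,::-1]
cv2.imwrite("pics/s2c.png",cv2.resize(s,None,fx=4,fy=4,interpolation=cv2.INTER_CUBIC))
E
```

```text
t 2.9 tcp jig [-3.67785e+01 -4.65900e+01  1.70000e-03] z 0.0365 F jig [0.6 0. ] Fz 0.5 w -0.0001
dx,dy tool -0.0006 -0.0011
```

View pics/s2c.png

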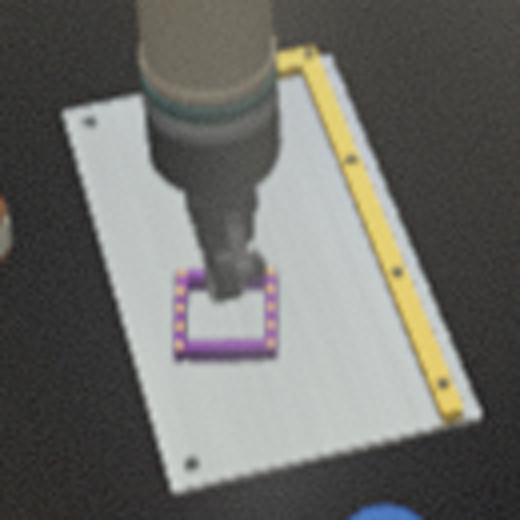

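The fingertip at crop (227,297) hangs about 28 mm above the plate, over the window and consistent with the measured pose. I'll lower it into the window.

Request:
{"name": "send_rows", "arguments": {
  "increments": [
    [0,0,0,0.012,0],
    [0,0,0,0.011,0],
    [0,0,0,0,0],
    [0,0,0,0,0]
  ]
}}

```text
clock: 3.45
position: [0.493, 0.0371, 0.0122]
ee_rot: [-0.0, 0.752, 0.659, -0.0]
contact_force: [0.4, -0.7, 0.4]
width: 0.0002
```

```bash
python3 - <<'E'
from h import *
j=np.load("jig.npy");report(j)
for n in("side","top"):
    im=manip.get_image(n)[:,:,::-1];cv2.imwrite(f"pics/{n}3.png",im);s=im[140:270,245:375] if n=="side" else im[145:265,195:355]
    cv2.imwrite(f"pics/{n}3c.png",cv2.resize(s,None,fx=4,fy=4,interpolation=cv2.INTER_CUBIC))
E
```

```text
t 3.45 tcp jig [-3.73884e+01 -4.74379e+01  3.00000e-04] z 0.0122 F jig [ 0.5 -0.6] Fz 0.4 w 0.0002
```

View pics/side3c.png

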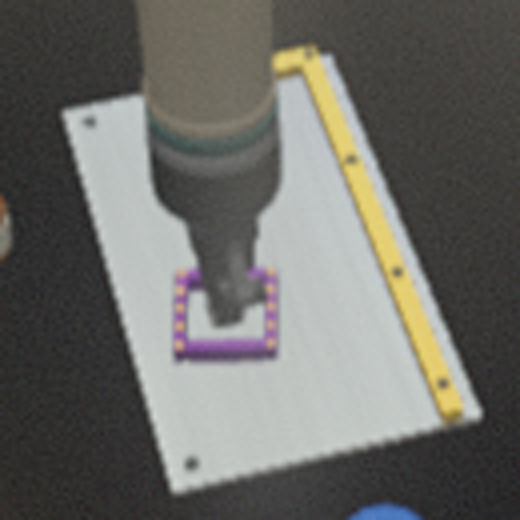

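View pics/top3c.png

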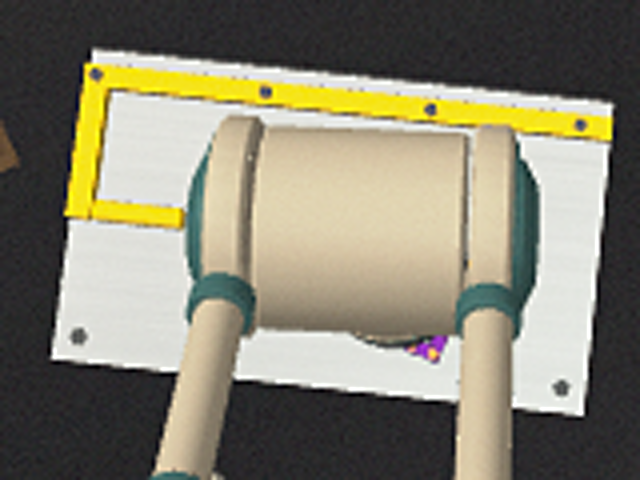

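The fingertip is inside the window (side crop (225,320)), not touching, and the frame has not moved. Now I'll push toward the rail along tool +y.

Request:
{"name": "send_rows", "arguments": {
  "increments": [
    [0,0,0.005,0,0],
    [0,0,0.005,0,0],
    [0,0,0.006,0,0],
    [0,0,0.006,0,0],
    [0,0,0.006,0,0],
    [0,0,0.006,0,0],
    [0,0,0.006,0,0],
    [0,0,0.006,0,0]
  ]
}}

```text
clock: 4.55
position: [0.539, 0.0311, 0.0123]
ee_rot: [0.0, 0.752, 0.659, 0.0]
contact_force: [-2.0, 1.0, 0.8]
width: 0.0001
```

Request:
{"name": "send_rows", "arguments": {
  "increments": [
    [0,0,0.006,0,0],
    [0,0,0.006,0,0],
    [0,0,0.004,0,0],
    [0,0,0,0,0]
  ]
}}

```text
clock: 5.05
position: [0.5552, 0.0289, 0.0123]
ee_rot: [0.0, 0.752, 0.659, 0.0]
contact_force: [-1.2, 0.2, -1.3]
width: -0.0002
```

```bash
cat > look.py <<'E'
from h import *
import sys
k=sys.argv[1]
j=np.load("jig.npy");report(j)
im=manip.get_image("side")[:,:,::-1];cv2.imwrite(f"pics/side{k}.png",im);s=im[130:270,245:385]
cv2.imwrite(f"pics/side{k}c.png",cv2.resize(s,None,fx=4,fy=4,interpolation=cv2.INTER_CUBIC))
E
python3 look.py 4
```

```text
t 5.05 tcp jig [ 2.53002e+01 -4.73554e+01  4.00000e-04] z 0.0123 F jig [-1.3  0. ] Fz -1.3 w -0.0002
```

View pics/side4c.png

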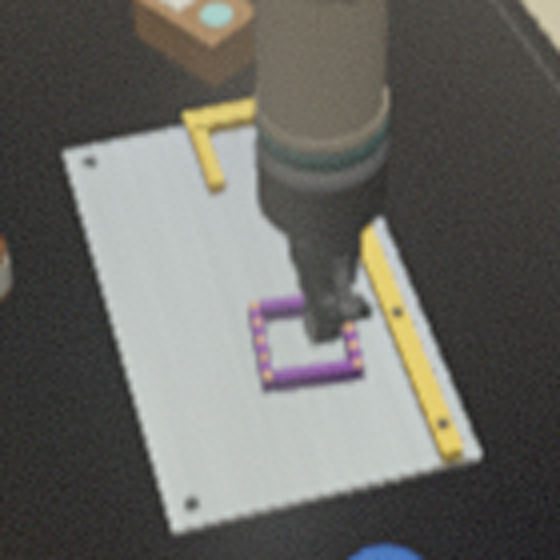

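The frame has squared itself to the finger and its far wall is closing on the rail, with the nearest corner at about crop (362,372). I'll go on slowly.

Request:
{"name": "send_rows", "arguments": {
  "increments": [
    [0,0,0.004,0,0],
    [0,0,0.004,0,0],
    [0,0,0.004,0,0],
    [0,0,0.004,0,0],
    [0,0,0.002,0,0],
    [0,0,0,0,0]
  ]
}}

```text
clock: 5.85
position: [0.5726, 0.0266, 0.0123]
ee_rot: [0.0, 0.752, 0.659, 0.0]
contact_force: [0.5, 1.3, -0.2]
width: 0.0001
```

Request:
{"name": "send_rows", "arguments": {
  "increments": [
    [0,0,0.001,0,0],
    [0,0,0.001,0,0],
    [0,0,0,0,0]
  ]
}}

```text
clock: 6.22
position: [0.5743, 0.0264, 0.0123]
ee_rot: [-0.0, 0.752, 0.659, 0.0]
contact_force: [-0.4, -0.3, 0.5]
width: 0.0001
```

```bash
python3 look.py 5
```

```text
t 6.225 tcp jig [ 4.45828e+01 -4.73132e+01  5.00000e-04] z 0.0123 F jig [-0.3 -0.4] Fz 0.5 w 0.0001
```

View pics/side5c.png

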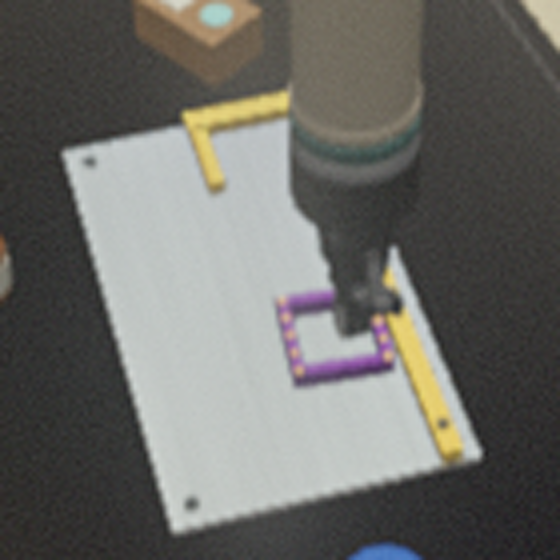

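The frame is within a millimetre or two of the rail, with no contact force yet. I'll use 1 mm steps from here.

Request:
{"name": "send_rows", "arguments": {
  "increments": [
    [0,0,0.001,0,0],
    [0,0,0,0,0]
  ]
}}

```text
clock: 6.52
position: [0.575, 0.0262, 0.0123]
ee_rot: [-0.0, 0.752, 0.659, -0.0]
contact_force: [-0.8, -0.2, 0.9]
width: 0.0
```

Request:
{"name": "send_rows", "arguments": {
  "increments": [
    [0,0,0.001,0,0],
    [0,0,0,0,0]
  ]
}}

```text
clock: 6.78
position: [0.5763, 0.0261, 0.0123]
ee_rot: [0.0, 0.752, 0.659, 0.0]
contact_force: [-1.6, -0.8, 1.8]
width: -0.0002
```

Request:
{"name": "send_rows", "arguments": {
  "increments": [
    [0,0,0.0005,0,0],
    [0,0,0,0,0]
  ]
}}

```text
clock: 7.02
position: [0.5768, 0.0261, 0.0123]
ee_rot: [0.0, 0.752, 0.659, 0.0]
contact_force: [-0.6, 0.4, 0.6]
width: 0.0001
```

Request:
{"name": "send_rows", "arguments": {
  "increments": [
    [0,0,0.001,0,0],
    [0,0,0,0,0]
  ]
}}

```text
clock: 7.28
position: [0.5771, 0.026, 0.0122]
ee_rot: [-0.001, 0.752, 0.659, -0.0]
contact_force: [-3.4, -0.4, 2.7]
width: -0.0
```

Request:
{"name": "send_rows", "arguments": {
  "increments": [
    [0,0,0.0005,0,0],
    [0,0,0,0,0]
  ]
}}

```text
clock: 7.52
position: [0.5771, 0.026, 0.0122]
ee_rot: [-0.001, 0.752, 0.659, -0.001]
contact_force: [-5.3, -0.0, 4.2]
width: -0.0
```

```bash
python3 look.py 6
```

```text
t 7.525 tcp jig [ 4.74151e+01 -4.73755e+01  6.00000e-04] z 0.0122 F jig [-5.2 -0.7] Fz 4.2 w -0.0
```

View pics/side6c.png

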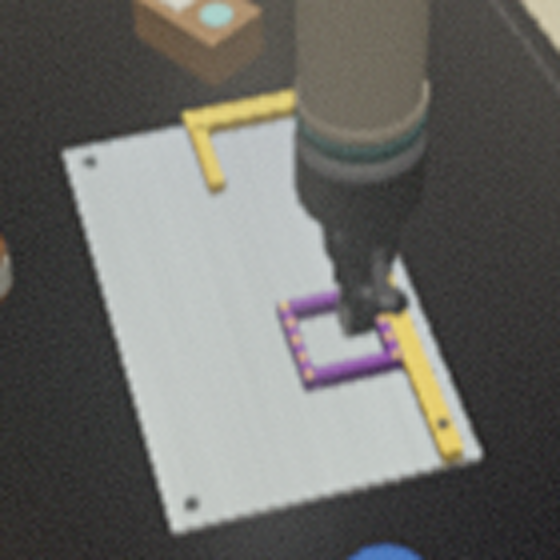

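```bash
python3 - <<'E'
from h import *
j=np.load("jig.npy")
im=cv2.imread("pics/side6.png")
for y in(-55,-52,-49,-46):
    f=w(j,[(33,y,6)])[0]; print(y,((proj("side",w([f[0],f[1],j[2]],[(-32,-32,14),(-32,32,14),(32,-32,14)],f[2]))-[245,130]+.5)*4-.5).round().tolist())
E
```

```text
-55 [[305.0, 385.0], [277.0, 307.0], [405.0, 361.0]]
-52 [[303.0, 381.0], [275.0, 304.0], [403.0, 358.0]]
-49 [[302.0, 377.0], [274.0, 300.0], [402.0, 354.0]]
-46 [[301.0, 374.0], [273.0, 297.0], [400.0, 350.0]]
```

```bash
python3 - <<'E'
from h import *
j=np.load("jig.npy")
im=cv2.imread("pics/side6.png")
x0,y0=305,190;k=12
c=cv2.resize(im[y0:y0+45,x0:x0+50],None,fx=k,fy=k,interpolation=cv2.INTER_CUBIC)
f=w(j,[(33,-52,6)])[0]
for z in(0,14):
    v=((proj("side",w([f[0],f[1],j[2]],[(-32,-32,z),(-32,32,z),(32,32,z),(32,-32,z)],f[2]))-[x0,y0]+.5)*k-.5).round().astype(np.int32)
    cv2.polylines(c,[v],True,(0,255,0) if z else (0,255,255),1)
cv2.imwrite("pics/ov6.png",c)
E
```

```text
(no output)
```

View pics/ov6.png

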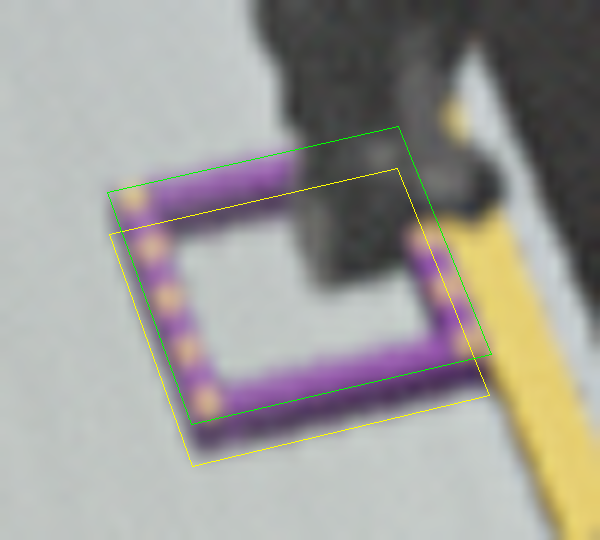

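The frame lies parallel to the rail and touching it: about 5 N of reaction at y≈-50, well clear of the pocket, and the overlay edges are parallel. I'll keep that light pressure and slide along +y (tool +x).

Request:
{"name": "send_rows", "arguments": {
  "increments": [
    [0,0.002,0,0,0],
    [0,0.003,0,0,0],
    [0,0.003,0,0,0],
    [0,0.003,0,0,0],
    [0,0.004,0,0,0],
    [0,0.005,0,0,0],
    [0,0,0,0,0]
  ]
}}

```text
clock: 8.45
position: [0.5797, 0.0456, 0.0118]
ee_rot: [-0.001, 0.752, 0.659, -0.001]
contact_force: [-4.4, -0.7, 0.3]
width: -0.0001
```

```bash
python3 look.py 7
```

```text
t 8.45 tcp jig [ 4.74744e+01 -2.76075e+01  1.00000e-03] z 0.0118 F jig [-4.2 -1.3] Fz 0.3 w -0.0001
```

View pics/side7c.png

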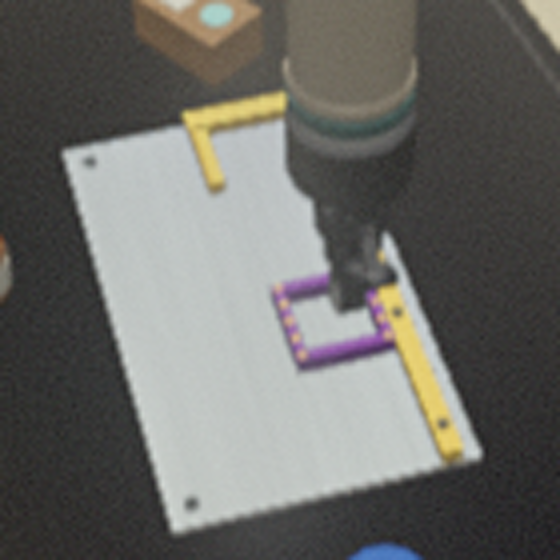

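The frame has moved along with the finger (near-left corner now at (300,360)) and is still flat on the rail, Fx about -4 N. I'll continue.

Request:
{"name": "send_rows", "arguments": {
  "increments": [
    [0,0.005,0,0,0],
    [0,0.006,0,0,0],
    [0,0.006,0,0,0],
    [0,0.006,0,0,0],
    [0,0.006,0,0,0],
    [0,0.006,0,0,0],
    [0,0.005,0,0,0],
    [0,0,0,0,0]
  ]
}}

```text
clock: 9.5
position: [0.5851, 0.0855, 0.0118]
ee_rot: [-0.001, 0.752, 0.659, -0.001]
contact_force: [-5.1, -0.5, -1.1]
width: -0.0001
```

```bash
python3 look.py 8
```

```text
t 9.5 tcp jig [4.75488e+01 1.26985e+01 6.00000e-04] z 0.0118 F jig [-4.9 -1.2] Fz -1.1 w -0.0001
```

View pics/side8c.png

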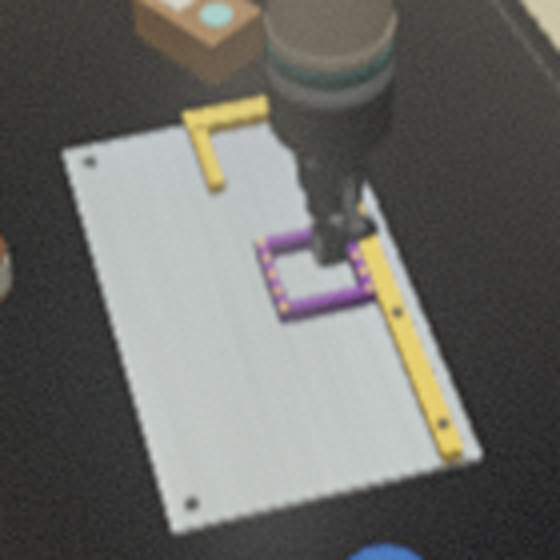

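The frame is sliding flat along the rail, with Fx steady at about -5 N. I'll bring it up to the pocket mouth.

Request:
{"name": "send_rows", "arguments": {
  "increments": [
    [0,0.005,0,0,0],
    [0,0.006,0,0,0],
    [0,0.006,0,0,0],
    [0,0.006,0,0,0],
    [0,0.006,0,0,0],
    [0,0.006,0,0,0],
    [0,0.005,0,0,0],
    [0,0,0,0,0]
  ]
}}

```text
clock: 10.55
position: [0.5905, 0.1252, 0.0118]
ee_rot: [-0.001, 0.752, 0.659, -0.001]
contact_force: [-4.6, -1.0, -1.0]
width: 0.0003
```

```bash
python3 look.py 9
```

```text
t 10.55 tcp jig [4.75950e+01 5.27549e+01 4.00000e-04] z 0.0118 F jig [-4.5 -1.6] Fz -1.0 w 0.0003
```

View pics/side9c.png

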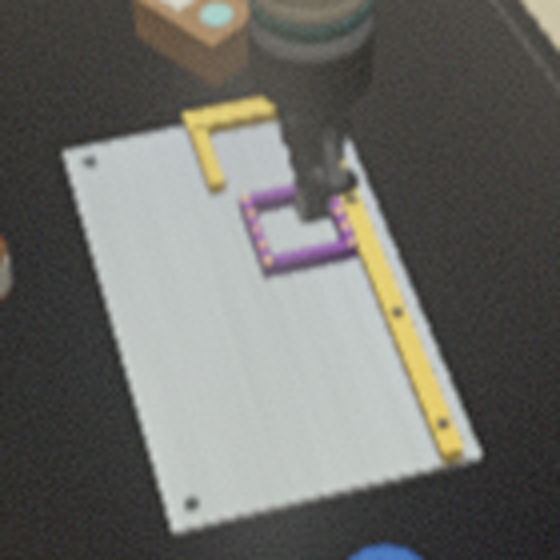

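The frame is just short of the pocket mouth, with its far-left corner at (243,200) and lying to the rail side of the cheek's end at (220,187). I'll enter in 4 mm steps.

Request:
{"name": "send_rows", "arguments": {
  "increments": [
    [0,0.004,0,0,0],
    [0,0.004,0,0,0],
    [0,0.004,0,0,0],
    [0,0.004,0,0,0],
    [0,0.004,0,0,0],
    [0,0.004,0,0,0],
    [0,0.004,0,0,0],
    [0,0.004,0,0,0]
  ]
}}

```text
clock: 11.6
position: [0.5947, 0.1563, 0.0118]
ee_rot: [-0.0, 0.752, 0.659, -0.001]
contact_force: [-4.7, -2.6, -0.5]
width: 0.0002
```

```bash
python3 look.py 10
```

```text
t 11.6 tcp jig [4.76668e+01 8.40803e+01 4.00000e-04] z 0.0118 F jig [-4.3 -3.2] Fz -0.5 w 0.0002
```

View pics/side10c.png

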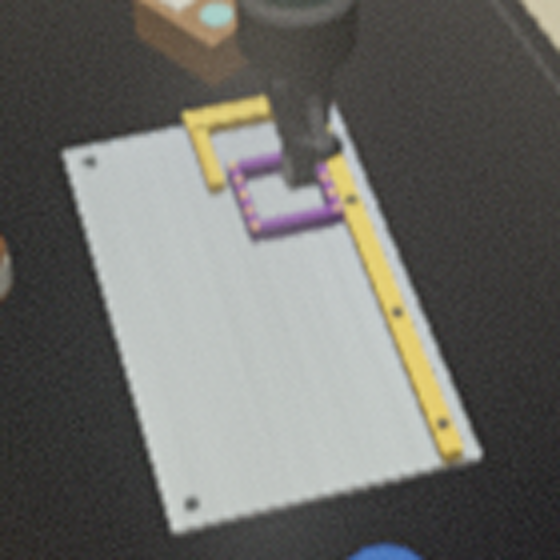

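The frame has entered the pocket mouth, with its left wall at (235,170) past the cheek end at (215,187) and no jam. About 40 mm remain.

Request:
{"name": "send_rows", "arguments": {
  "increments": [
    [0,0.004,0,0,0],
    [0,0.004,0,0,0],
    [0,0.004,0,0,0],
    [0,0.004,0,0,0],
    [0,0.004,0,0,0],
    [0,0.004,0,0,0],
    [0,0.004,0,0,0],
    [0,0.003,0,0,0]
  ]
}}

```text
clock: 12.65
position: [0.5988, 0.1871, 0.0118]
ee_rot: [-0.0, 0.752, 0.659, -0.001]
contact_force: [-4.5, -2.3, -0.7]
width: -0.0001
```

Request:
{"name": "send_rows", "arguments": {
  "increments": [
    [0,0.002,0,0,0],
    [0,0.002,0,0,0],
    [0,0,0,0,0]
  ]
}}

```text
clock: 13.02
position: [0.5994, 0.1912, 0.0118]
ee_rot: [-0.001, 0.752, 0.659, -0.001]
contact_force: [-5.2, -0.9, -1.1]
width: -0.0001
```

```bash
python3 look.py 11
```

```text
t 13.025 tcp jig [4.772410e+01 1.193606e+02 3.000000e-04] z 0.0118 F jig [-5.  -1.6] Fz -1.1 w -0.0001
```

View pics/side11c.png

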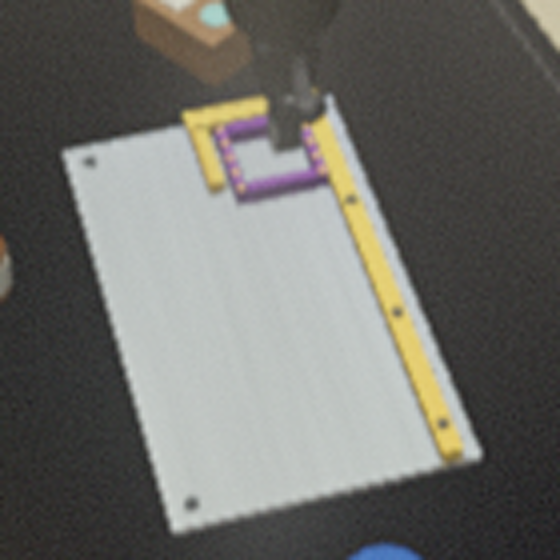

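The frame is nearly home, with a gap of about 2–3 mm left to the stop at (240,112). I'll close it in 1 mm steps.

Request:
{"name": "send_rows", "arguments": {
  "increments": [
    [0,0.001,0,0,0],
    [0,0.001,0,0,0],
    [0,0,0,0,0]
  ]
}}

```text
clock: 13.45
position: [0.5996, 0.1931, 0.0118]
ee_rot: [-0.0, 0.752, 0.659, -0.001]
contact_force: [-5.1, -2.4, -0.5]
width: 0.0001
```

Request:
{"name": "send_rows", "arguments": {
  "increments": [
    [0,0.001,0,0,0],
    [0,0,0,0,0]
  ]
}}

```text
clock: 13.7
position: [0.5997, 0.194, 0.0118]
ee_rot: [-0.001, 0.752, 0.659, -0.001]
contact_force: [-5.1, -2.4, -1.1]
width: -0.0002
```

Request:
{"name": "send_rows", "arguments": {
  "increments": [
    [0,0.001,0,0,0],
    [0,0,0,0,0]
  ]
}}

```text
clock: 13.95
position: [0.5999, 0.195, 0.0119]
ee_rot: [-0.0, 0.752, 0.659, -0.001]
contact_force: [-5.2, -3.2, -0.6]
width: 0.0002
```

Request:
{"name": "send_rows", "arguments": {
  "increments": [
    [0,0.001,0,0,0],
    [0,0,0,0,0]
  ]
}}

```text
clock: 14.2
position: [0.6, 0.196, 0.0118]
ee_rot: [-0.0, 0.752, 0.659, -0.001]
contact_force: [-4.9, -2.4, -0.0]
width: -0.0001
```

Request:
{"name": "send_rows", "arguments": {
  "increments": [
    [0,0.001,0,0,0],
    [0,0,0,0,0]
  ]
}}

```text
clock: 14.45
position: [0.6, 0.1961, 0.0118]
ee_rot: [-0.0, 0.752, 0.659, -0.001]
contact_force: [-5.7, -4.6, -1.0]
width: -0.0
```

```bash
python3 look.py 12
```

```text
t 14.45 tcp jig [4.768930e+01 1.243075e+02 8.000000e-04] z 0.0118 F jig [-5.1 -5.4] Fz -1.0 w -0.0
```

View pics/side12c.png

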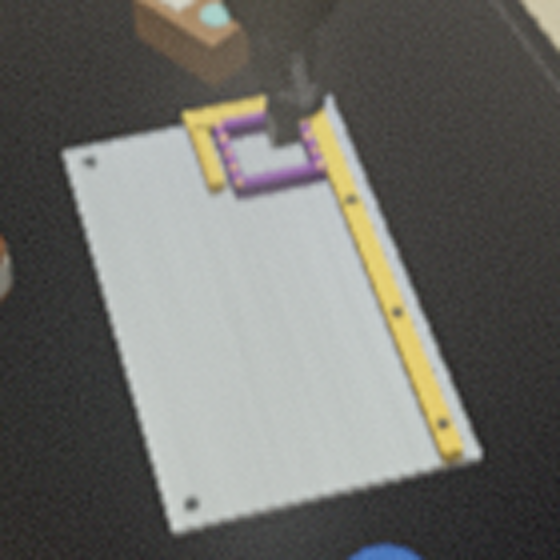

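The force in y has risen to 5.4 N and the finger stopped at y=124.3, so the frame has met the end stop. I'll press a touch more, then back off diagonally to the middle of the window.

Request:
{"name": "send_rows", "arguments": {
  "increments": [
    [0,0.001,0,0,0],
    [0,0,0,0,0]
  ]
}}

```text
clock: 14.75
position: [0.6, 0.1963, 0.0118]
ee_rot: [0.0, 0.752, 0.659, -0.002]
contact_force: [-5.0, -6.6, 0.8]
width: -0.0
```

Request:
{"name": "send_rows", "arguments": {
  "increments": [
    [0,-0.005,-0.005,0,0],
    [0,-0.005,-0.006,0,0],
    [0,0,0,0,0]
  ]
}}

```text
clock: 15.12
position: [0.5893, 0.19, 0.0128]
ee_rot: [0.0, 0.752, 0.659, 0.001]
contact_force: [0.3, 0.5, 0.4]
width: -0.0004
```

```bash
python3 look.py 13
```

```text
t 15.125 tcp jig [3.790120e+01 1.168015e+02 1.000000e-04] z 0.0128 F jig [0.3 0.5] Fz 0.4 w -0.0004
```

View pics/side13c.png

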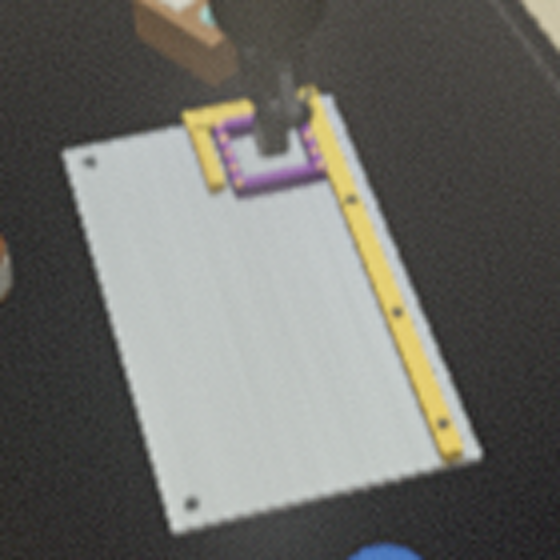

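The finger is free (about 0 N) and the frame has stayed in place. I'll centre it and lift straight up, then move off toward -y at height.

Request:
{"name": "send_rows", "arguments": {
  "increments": [
    [0,-0.003,-0.004,0,0],
    [0,0,0,-0.01,0],
    [0,0,0,-0.02,0],
    [0,0,0,-0.04,0],
    [0,0,0,-0.05,0],
    [0,0,0,-0.05,0],
    [0,0,0,-0.05,0],
    [0,0,0,0,0]
  ]
}}

```text
clock: 16.18
position: [0.5873, 0.1882, 0.2384]
ee_rot: [0.003, 0.752, 0.659, 0.005]
contact_force: [0.4, 0.5, -0.4]
width: 0.0001
```

Request:
{"name": "send_rows", "arguments": {
  "increments": [
    [0,-0.04,-0.03,0,0],
    [0,-0.04,-0.03,0,0],
    [0,-0.04,-0.03,0,0],
    [0,-0.04,-0.03,0,0],
    [0,-0.04,-0.03,0,0],
    [0,-0.04,-0.03,0,0],
    [0,-0.04,-0.03,0,0],
    [0,0,0,0,0]
  ]
}}

```text
clock: 17.18
position: [0.337, -0.0638, 0.2319]
ee_rot: [-0.0, 0.754, 0.657, -0.001]
contact_force: [0.6, 0.0, -0.3]
width: 0.0002
```

```bash
python3 - <<'E'
from h import *
j=np.load("jig.npy");report(j)
im=manip.get_image("top")[:,:,::-1].copy();cv2.imwrite("pics/top14.png",im)
s=manip.get_image("side")[:,:,::-1].copy();cv2.imwrite("pics/side14.png",s)
g=w(j,[(33,113,0)])[0]
try:
    f,c=fitframe({"top":im},[g[0],g[1],j[2]],win=24);print(rel(j,f),c)
except Exception as e: print(e)
cv2.imwrite("pics/top14c.png",cv2.resize(im[145:205,200:280],None,fx=9,fy=9,interpolation=cv2.INTER_CUBIC))
E
```

```text
t 17.175 tcp jig [-1.786752e+02 -1.680465e+02 -4.800000e-03] z 0.2319 F jig [0.6 0.1] Fz -0.3 w 0.0002
[ 3.40078381e+01  1.13375487e+02 -2.71622525e-03] 0.04705515321077806
```

View pics/top14c.png

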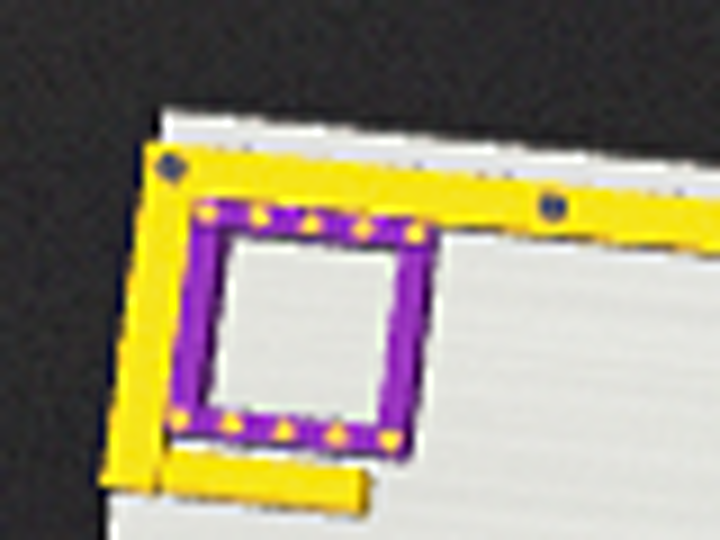

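View pics/side14.png

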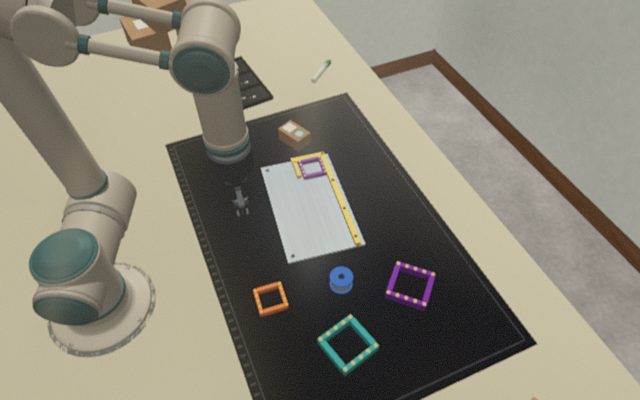

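The top crop shows the frame flush against the rail (row ~205) and the end stop (column ~190), with a gap only at the cheek. The fit gives (34.0, 113.4) mm and -0.003 rad, against (33, 113). The gripper hides the bottle in the side view, so I'll check the bystanders in the top view before handing in.

```bash
python3 - <<'E'
from h import *
a=cv2.imread("pics/top0.png").astype(int);b=cv2.imread("pics/top14.png").astype(int)
for n,(x,y) in dict(bottle=(244,271),spool=(382,209),parcel=(178,181)).items():
    print(n,np.abs(a-b)[y-18:y+18,x-18:x+18].mean())
cv2.imwrite("pics/top14v.png",b.astype(np.uint8))
E
```

```text
bottle 3.3626543209876543
spool 2.9699074074074074
parcel 2.292181069958848
```

View pics/top14v.png

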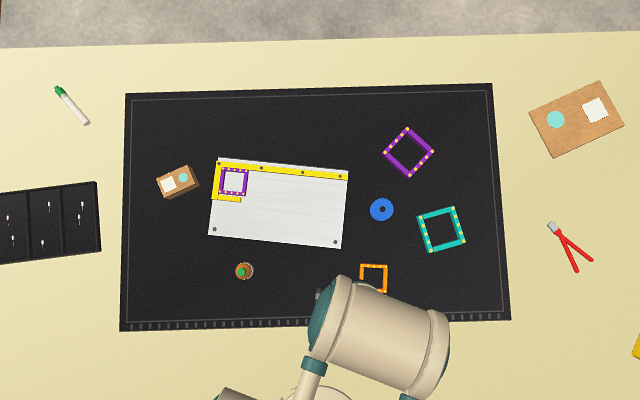

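The bottle (244,271), spool (382,209) and parcel (178,181) have not moved, the frame is in the pocket at (233,181), and the arm is clear.

```bash
python3 - <<'E'
from rig import manip
print(manip.sign_off(), manip.get_state()["clock"])
E
```

```text
the job is handed in; nothing more can be done
the job is handed in; nothing more can be done
```

The purple badge frame is home in the corner pocket, touching the rail and the end stop, and I have handed the job in. It took about 17.3 s of the 42 s allowed.

- **How it was done:** I put the shut fingertips into the frame's window and pushed it flat against the rail at y of about -50 mm, well clear of the pocket. I then slid it along with about 5 N of pressure until it met the end stop. The finger stopped at y = 124 mm with 5 to 7 N of reaction. It was not lifted at any point: I backed the finger off diagonally until the force read zero, then raised it straight up.
- **Frame position:** the last top-view fit puts it at (34.0, 113.4) mm, turned -0.003 rad, against the ideal (33, 113). The rail side is about 1 mm over, which is within what the camera can resolve, and the enlarged crop shows it flush on both faces.
- **Surroundings:** the bottle, spool and parcel are unmoved in the top view. The gripper is 0.23 m up, touching nothing.
- **Checks that disagreed:** early on, the side-camera fit of the frame differed from the top view by about 8 mm and matched poorly, so I did not use it. When the frame first lay against the rail, the side-view overlay was parallel to it but off by about 1 mm, and the frame looked slightly shorter than the model.

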